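Renew and refill the laundry tablet caddy

ROBOT

A 6-joint arm with a two-finger parallel gripper is mounted at the origin on the work surface. World frame = base frame: x ahead of the robot, y to its left, z up, the work surface at z = 0. Lengths are in mm, angles in rad, forces in N, time in s.
With the tool pointing down it reaches from about 325 to 850 mm from the base axis. Payload 15.5 kg.
Tool frame: the origin (TCP) lies on the centre line of the jaws, within the pads' length; the fingertips stand 22 mm ahead of it and the grasp point (between the pads) lies 3 mm ahead of it; z points along the fingers, y is the line along which they close (so a half turn about z gives the same grasp; the last joint's range is limited). The gripper opens to 91 mm and grips with 3 to 60 N. Pads are 32 mm wide; open, the fingers measure 118 mm over their backs; the gripper's body (76 mm by 178 mm) begins 60 mm behind the grasp point.
Start: joints at [-1.393, 0.494, 1.345, -0, 1.302, -0.096], TCP at [168.394, -601.889, 235.915] pointing down, gripper open.
Joint ranges: [-2.91, 2.91], [-0.82, 2.16], [0.22, 2.67], [-1.22, 4.37], [0.12, 2.79], [-3.08, 3.08]. Speed limits (rad/s): [1.89, 1.89, 2.57, 3.01, 3.01, 3.01].

INTERFACE

Orientations are given as a unit quaternion [w, x, y, z].
In Python, from rig import r gives the robot as it stands.
- The arm moves only by the tool drive_tool, never from a script. Its argument "targets" is a list of rows, each an object of numbers: "tx", "ty", "tz": the shift along the tool's x, y, z in cm; "twist": the turn about the tool's z in rad; "hand": the gripper's target within -1 to 1 (fully open at 1, half-way at 0, shut at -1). A call has 1 to 8 rows; each row is the pose to reach, as a shift and turn from the pose commanded when the call began, along the tool's axes at that moment; what a row does not reach only later rows make up. A row lasts 1/10 s, in which the tool goes at most 50 mm and 8.59 degrees, less where a joint would pass 70% of its speed; a pose out of reach is approached as far as the arm can. A call with a gripper value outside its range is refused whole. The fingers move at their own pace and stop on an object; "newtons" is the grip in N (left out, the last holds). Time passes only in rows, so rows that repeat a pose let the fingers close. It gives the time, the measured TCP pose, the force, the opening and the grip force at its end, in the units of the state.
- r.get_obs(): the state, without advancing time (a new reading comes with each control period).
- r.capture(name): name is "scene" or "side" or "wrist"; returns a dict with "img" (420x560x3 uint8, red, green, blue), "fx", "fy", "cx", "cy" (pixels), "origin" and "rotation" of the camera in the world. Camera axes: x right, y down, z forward; pixel columns grow to the right and rows downward; lengths in mm; the calibration is good to about 2 mm. The wrist camera is an equidistant fisheye: a pixel r from the principal point sees the ray r / f radians off the axis. A picture is of the moment at which its call begins. There is no depth.
- r.finish_job(): hands the job in; it is judged then, once.
The state is a dict: "clock": time; "joint_pos": joint angles; "joint_vel": joint speeds; "joint_efforts": joint torques, N m; "eef_pos": TCP position; "tcp_rot": TCP orientation; "wrist_force": force on the tool from outside, world axes, zero at the start; "wrist_torque": the same for the moment, N m; "opening": opening from 0.0 (shut) to 1.0 (fully open); "finger_force": force on a finger pad.
Only numpy, scipy, OpenCV 4.12 (cv2) and the standard library are available. Lean on these libraries where they do the work, as an engineer would, in place of code of your own. Each camera call takes 0.05 s, during which the arm holds its last target. There are 200 camera calls.

TASK

Open the tablet caddy by pressing its thumb latch, take out the spent drying canister that stands inside and leave it in the waste tray, and put the fresh canister from the counter and every loose laundry tablet into the caddy, gripping the tablets lightly, for they crumble when squeezed. Then swing the lid over and press it down until it snaps shut, leaving the dosing cup and the soap where they lie.

Things in the scene. Friction and masses are not known exactly. Their poses are not given: they have to be found in the camera images.
- caddy: grey plastic tablet caddy, fixed to the counter: an open-topped box 125 (x) x 240 (y) x 57 mm high outside, walls and floor 5 mm, so 115 x 230 mm inside with the inner floor 5 mm above the counter. Origin at the centre of its underside; z up; its front with the thumb latch faces its own -x, its lid is hinged along the rim of the +x side. A 12 mm high foot reaches 70 mm out from the front under the latch, 60 mm wide
- lid (a joint): the caddy's white sprung lid, rad: 0 fully shut, about 0.01 when held by the latch, grows as it opens; let go by the latch it springs up by itself in about half a second to its stop at 1.9 (leaning a little back past upright) and stays there. To shut it, swing it over from behind its free edge and press it down near the free edge (the spring takes about 1 N there; the last centimetre of travel, over the latch, about 4 to 8 N) until the latch snaps over it
- lid_hinge (a point): point on the lid's hinge line, middle of the caddy's +x rim (62.5 mm from the caddy's centre, 58 mm above the counter); the lid lies in the hinge's frame from the hinge 127 mm along its -x axis, is 240 mm wide (y) and 7 mm thick with its outer face at z = +7 mm; this frame turns with the lid
- lid_edge (a point): middle of the lid's free edge, on its outer face, 127 mm from the hinge; moves with the lid
- latch (a joint): steel thumb latch on the middle of the caddy's front, rad: 0 at rest, grows as its pad is pressed down, 0.28 at its stop; it springs back. From about 0.17 (pad pressed down about 7 mm, some 2.5 N) it lets the lid go. Its hook, 24 mm wide, stands up to 23 mm above the shut lid just in front of the lid's free edge
- latch_pad (a point): middle of the top of the latch's flat ribbed thumb pad (36 mm along x by 34 mm wide), 106 mm in front of the caddy's centre and 40 mm above the counter; it is pressed straight down
- spent: spent drying canister: white plastic cylinder 34 mm in diameter with a narrower 29 mm cap with small holes, 42 mm tall in all, 30 g, standing inside the shut caddy at the start; origin at the centre of its underside
- fresh: fresh drying canister, the same in every way as the spent one (34 mm in diameter, 42 mm tall, 30 g), standing on the open counter at the start; origin at the centre of its underside
- tray: shallow aluminium waste tray, fixed on the counter to the right of the caddy (robot's right): 150 (x) x 140 (y) x 30 mm high outside, walls 4 mm, floor 4 mm thick; origin at the centre of its underside
- dosing_cup: clear plastic dosing cup, 52 mm across, 40 mm high, among the tablets; origin under its centre
- soap: bar of white soap 75 x 50 x 25 mm; origin under its centre
- tablet0: loose laundry tablet of pressed white powder, a 40 x 30 x 20 mm block (x, y, z of its own frame) with rounded edges and a score line across the top, 30 g, lying flat on the counter at the start; origin at the centre of its underside. It crumbles if the fingers press on it with more than 16 N a finger, so pick it up with a light grip of 4 to 10 N. There are two to four tablets; those not there read None
- tablet1: loose laundry tablet of pressed white powder, a 40 x 30 x 20 mm block (x, y, z of its own frame) with rounded edges and a score line across the top, 30 g, lying flat on the counter at the start; origin at the centre of its underside. It crumbles if the fingers press on it with more than 16 N a finger, so pick it up with a light grip of 4 to 10 N. There are two to four tablets; those not there read None
- tablet2: loose laundry tablet of pressed white powder, a 40 x 30 x 20 mm block (x, y, z of its own frame) with rounded edges and a score line across the top, 30 g, lying flat on the counter at the start; origin at the centre of its underside. It crumbles if the fingers press on it with more than 16 N a finger, so pick it up with a light grip of 4 to 10 N. There are two to four tablets; those not there read None
- tablet3: loose laundry tablet of pressed white powder, a 40 x 30 x 20 mm block (x, y, z of its own frame) with rounded edges and a score line across the top, 30 g, lying flat on the counter at the start; origin at the centre of its underside. It crumbles if the fingers press on it with more than 16 N a finger, so pick it up with a light grip of 4 to 10 N. There are two to four tablets; those not there read None

How it is judged:
By the outcome, as a careful person would: the job done as asked, in the order asked, and still so for the second after the job is handed in, with the robot touching nothing.
Of tablet0, tablet1, tablet2, tablet3 only 2 to 4 are there at a start; the rules pass over those that are not, and their reading is None.
At some moment in a run one of tablet0, tablet1, tablet2, tablet3 may be knocked a few centimetres aside while the robot is not near it.
Once in a run the grip may slacken for a moment while it holds something.
It also fails if it takes over 208 s, if anything falls off the work surface, if the arm or the gripper's body presses on something with over 40 N, if the wrist force passes 120 N, or if a joint passes its speed limit or range.

## Working session

There is one attempt and no reset: what is moved stays moved. The work goes in short steps, Python scripts to look and compute and a tool call to move; the robot and the scene stay as the last step left them, time stands still between calls to the robot, and variables do not carry over. Pictures are saved under pics/ and viewed, at most 14 in all, crops included, and the job is handed in when it is done.

Besides the shell and the picture viewer there is one more tool, called after ">>>" by a JSON object that holds its "api" and its "payload". drive_tool: Moves the arm, as the interface text tells. Its arguments: {"type":"object","properties":{"targets":{"type":"array"},"newtons":{"type":"number"}},"required":["targets"]}

```bash
ls; mkdir -p pics; cat > h.py <<'E'
import numpy as np, cv2
from rig import r
from scipy.spatial.transform import Rotation as R
def cap(name, fn=None):
    c=r.capture(name)
    if fn: cv2.imwrite('pics/'+fn, c['img'][:,:,::-1])
    return c
def ray(c,name,u,v):
    x=(u-c['cx'])/c['fx']; y=(v-c['cy'])/c['fy']
    if name=='wrist':
        t=np.hypot(x,y); s=np.sin(t)/t if t>1e-9 else 1
        d=np.array([x*s,y*s,np.cos(t)])
    else: d=np.array([x,y,1.])
    return np.array(c['origin'],float), np.array(c['rotation'],float)@d
def onz(c,name,u,v,z):
    o,d=ray(c,name,u,v); return o+d*(z-o[2])/d[2]
def proj(c,name,p):
    d=np.array(c['rotation'],float).T@(np.array(p,float)-np.array(c['origin'],float))
    if name=='wrist':
        t=np.arctan2(np.hypot(d[0],d[1]),d[2]); n=np.hypot(d[0],d[1])+1e-9
        return c['cx']+c['fx']*t*d[0]/n, c['cy']+c['fy']*t*d[1]/n
    return c['cx']+c['fx']*d[0]/d[2], c['cy']+c['fy']*d[1]/d[2]
def tool():
    o=r.get_obs(); q=o['tcp_rot']; return np.array(o['eef_pos'],float), R.from_quat([q[1],q[2],q[3],q[0]])
def shift(p):
    """world TCP target mm -> tool shift cm"""
    t,Q=tool(); return np.round(Q.inv().apply(np.array(p)-t)/10,2)
E
python3 - <<'E'
from h import *
np.set_printoptions(precision=3,suppress=True)
for n in ['scene','side','wrist']:
    c=cap(n,n+'0.png'); print(n,c['fx'],c['fy'],c['cx'],c['cy'],np.array(c['origin']),np.array(c['rotation']).tolist())
print(r.get_obs()); print(tool()[1].as_matrix())
E
```

```text
pics
scene 484.58598292561095 484.58598292561095 279.7887100208491 210.1015749865858 [1064.802 -786.151  783.37 ] [-0.4188480055156285, 0.8576644492683387, 0.26283627947974203, -0.14105010076587762]
side 401.8990684643491 401.8990684643491 272.28901519797427 212.42839288907686 [ 17.692 604.45  529.005] [0.16137336626308962, -0.29868551010646294, 0.8132394370019879, -0.4726385731381332]
wrist 325.19226210127806 325.19226210127806 280.49097593821375 210.08298908485764 [ 234.067 -583.501  384.093] [0.09844992329264901, 0.7903183390551964, -0.599949626095352, -0.07592747661258546]
{'clock': 0.15, 'joint_pos': array([-1.393,  0.494,  1.346,  0.   ,  1.303, -0.095]), 'joint_vel': array([-0.001, -0.002, -0.002,  0.001,  0.001, -0.001]), 'joint_efforts': array([  0.003, -87.92 , -38.205,   0.071,   0.05 ,  -0.   ]), 'eef_pos': array([ 168.387, -601.613,  235.515]), 'tcp_rot': array([-0.   ,  0.991,  0.136, -0.   ]), 'wrist_force': array([0.235, 0.887, 0.232]), 'wrist_torque': array([-0.043,  0.013, -0.006]), 'finger_force': 0.0, 'opening': 1.0000456112069198}
[[ 0.963  0.269 -0.   ]
 [ 0.269 -0.963  0.001]
 [ 0.    -0.001 -1.   ]]
```

```bash
sed -i "s|    c=r.capture(name)|    c=dict(r.capture(name)); q=c['rotation']; c['rotation']=R.from_quat([q[1],q[2],q[3],q[0]]).as_matrix()|" h.py
```

```text
(no output)
```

View pics/scene0.png

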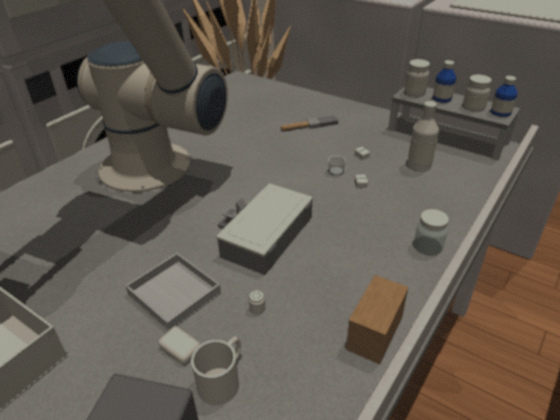

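View pics/side0.png

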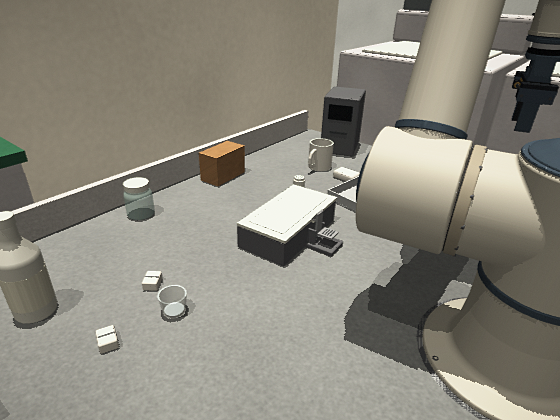

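```bash
python3 - <<'E'
from h import *
np.set_printoptions(precision=1,suppress=True)
def near(c,n,u,v,z,thr,box=25):
    g=c['img'].min(axis=2); m=(g>thr).astype(np.uint8)
    k,l,s,ce=cv2.connectedComponentsWithStats(m)
    b=[(np.hypot(*(ce[i]-[u,v])),i) for i in range(1,k) if s[i,4]>12]
    i=min(b)[1]; return s[i],ce[i],(l==i).astype(np.uint8)
S=cap('scene');D=cap('side')
for c,n,pts in [(S,'scene',dict(tabA=(363,153,20),tabB=(361,181,20),fresh=(257,297,42),soap=(180,345,25),lid=(268,222,65))),
                (D,'side',dict(tabA=(107,335,20),tabB=(152,276,20),fresh=(299,180,42),soap=(342,172,25),lid=(287,212,65)))]:
  for k,(u,v,z) in pts.items():
    for thr in (110,140,170):
      s,ce,m=near(c,n,u,v,z,thr)
      print(n,k,thr,s[:5],ce,onz(c,n,*ce,z)[:2])
      if k=='lid' and thr==140:
        ct=max(cv2.findContours(m,0,1)[0],key=cv2.contourArea)
        q=cv2.approxPolyDP(ct,8,True)[:,0]; print(q.tolist()); W=np.array([onz(c,n,*p,65)[:2] for p in q.astype(float)]); print(W, np.linalg.norm(W-np.roll(W,1,0),axis=1))
E
```

```text
scene tabA 110 [355 146  15   9  85] [362.  149.9] [524.6 407.2]
scene tabA 140 [362 150   6   4  14] [364.5 151.3] [535.  403.8]Traceback (most recent call last):
  File "<stdin>", line 13, in <module>
  File "<stdin>", line 7, in near
ValueError: min() iterable argument is empty
```

```bash
python3 - <<'E'
from h import *
np.set_printoptions(precision=1,suppress=True)
def near(c,u,v,thr):
    g=c['img'].min(axis=2); m=(g>thr).astype(np.uint8)
    k,l,s,ce=cv2.connectedComponentsWithStats(m,connectivity=4)
    b=[(np.hypot(*(ce[i]-[u,v])),i) for i in range(1,k) if s[i,4]>12]
    if not b: return None
    i=min(b)[1]; return s[i],ce[i],(l==i).astype(np.uint8)
S=cap('scene');D=cap('side')
for c,n,pts in [(S,'scene',dict(tabA=(363,153,20),tabB=(361,181,20),fresh=(257,297,42),soap=(180,345,25),lid=(268,222,65),tray=(174,289,4))),
                (D,'side',dict(tabA=(107,335,20),tabB=(152,276,20),fresh=(299,180,42),soap=(342,172,25),lid=(287,212,65)))]:
  for k,(u,v,z) in pts.items():
    print(n,k,c['img'][v,u])
    for thr in (90,110,130) if n=='scene' else (120,150,180):
      q=near(c,u,v,thr)
      if q is None: continue
      s,ce,m=q
      if np.hypot(*(ce-[u,v]))>20: continue
      print('  ',thr,s[:5],ce,onz(c,n,*ce,z)[:2])
      if k=='lid':
        ct=max(cv2.findContours(m,0,1)[0],key=cv2.contourArea)
        q=cv2.approxPolyDP(ct,8,True)[:,0]; W=np.array([onz(c,n,*p,65)[:2] for p in q.astype(float)]); print(q.tolist(),W.tolist(), np.linalg.norm(W-np.roll(W,1,0),axis=1))
# tray corners, top rim z=30, from view
for p in [(173,258),(219,291),(176,322),(129,290)]: print('tray',onz(S,'scene',*p,30)[:2])
E
```

```text
scene tabA [156 155 143]
   110 [355 146  15   9  84] [361.9 149.8] [524.5 407.3]
   130 [357 147  12   7  46] [362.4 150.1] [526.3 406.6]
scene tabB [159 159 146]
   110 [355 173  14  10 108] [361.5 177.7] [593.5 269.4]
   130 [356 174  11   8  61] [361.2 178. ] [593.5 267.9]
scene fresh [151 152 138]
   110 [249 288  17  13 153] [256.3 294.6] [ 624.  -262.1]
   130 [250 291  13  10  98] [256.2 295.2] [ 624.7 -263.6]
scene soap [162 165 151]
   110 [ 159  327   79   51 1287] [193. 348.] [ 595.2 -423.9]
   130 [160 327  42  31 678] [179.6 342.3] [ 564.7 -428.4]
scene lid [163 165 150]
   110 [ 216  182   97   72 3503] [264.8 217.3] [506.1 -69.4]
[[312, 196], [267, 183], [216, 236], [264, 253]] [[554.9072513987135, 65.79493577653966], [425.3577237647048, 51.13678203192262], [453.0332552555153, -185.95054582629564], [578.5617391295331, -171.76604188728618]] [238.7 130.4 238.7 126.3]
   130 [ 218  184   93   70 3255] [264.8 217.7] [507.  -70.5]
[[310, 197], [268, 184], [218, 236], [263, 253]] [[552.9457143159464, 59.41170598084739], [430.2797491181001, 48.80322078145889], [456.873796353
[... 284 characters left out ...]
325  21  21 284] [105.6 335.3] [518.8 411.7]
side tabB [107 105  97]
   180 [145 271  16   6  75] [152.8 273.1] [595.2 264.4]
side fresh [119 115 101]
   180 [294 175  10   4  32] [299.  176.6] [ 620.7 -257.6]
side soap [199 200 177]
   180 [334 167  25  12 155] [347.1 172.1] [ 551.7 -412.6]
side lid [246 247 238]
   180 [ 237  184  100   57 2721] [287.  211.4] [499.6 -44.3]
[[336, 197], [293, 184], [237, 222], [285, 240]] [[452.5850276130156, -182.152808835678], [576.6355799560371, -169.10885814479082], [553.4462515023686, 66.10668338098083], [430.1014417436149, 51.808551766362825]] [235.  124.7 236.4 124.2]
tray [ 391.4 -269.4]
tray [ 545.1 -289. ]
tray [ 527.9 -399.3]
tray [ 383.5 -392.6]
```

>>> {"api": "drive_tool", "payload": {"targets": [{"tx": 35.8,"ty": -45.1,"tz": 5,"twist": 0.166,"hand": -1},{"tx": 35.8,"ty": -45.1,"tz": 5,"twist": 0.166,"hand": -1},{"tx": 35.8,"ty": -45.1,"tz": 5,"twist": 0.166,"hand": -1},{"tx": 35.8,"ty": -45.1,"tz": 5,"twist": 0.166,"hand": -1},{"tx": 35.8,"ty": -45.1,"tz": 5,"twist": 0.166,"hand": -1},{"tx": 35.8,"ty": -45.1,"tz": 5,"twist": 0.166,"hand": -1},{"tx": 35.8,"ty": -45.1,"tz": 5,"twist": 0.166,"hand": -1},{"tx": 35.8,"ty": -45.1,"tz": 5,"twist": 0.166,"hand": -1}]}}

```text
clock: 1.15
eef_pos: [323.3, -232.9, 201.4]
tcp_rot: [0.0, 0.999, 0.053, 0.0]
wrist_force: [1.5, -0.2, -0.3]
opening: 0.33
finger_force: 0.0
```

>>> {"api": "drive_tool", "payload": {"targets": [{"tx": 8.0,"ty": -13.5,"tz": 4,"hand": -1},{"tx": 8.0,"ty": -13.5,"tz": 4,"hand": -1},{"tx": 8.0,"ty": -13.5,"tz": 4,"hand": -1},{"tx": 8.0,"ty": -13.5,"tz": 4,"hand": -1},{"tx": 8.0,"ty": -13.5,"tz": 4,"hand": -1},{"tx": 8.0,"ty": -13.5,"tz": 4,"hand": -1}]}}

```text
invalid input
```

```bash
python3 - <<'E'
from h import *
c=cap('wrist','w1.png'); print(tool()[0],tool()[1].as_matrix().round(3)[:,0])
print('pad exp',proj(c,'wrist',(398.6,-70.2,40)), 'tool shift to press xy',shift([393,-71,100]))
print('tip', proj(c,'wrist', tool()[0]-[0,0,22]))
E
```

```text
[ 324.1393101  -226.22472069  200.57212988] [ 0.994  0.109 -0.   ]
pad exp (np.float64(128.51361647743812), np.float64(111.78624717791945)) tool shift to press xy [  8.54 -14.65  10.1 ]
tip (np.float64(268.760484442985), np.float64(249.46777643931313))
```

View pics/w1.png

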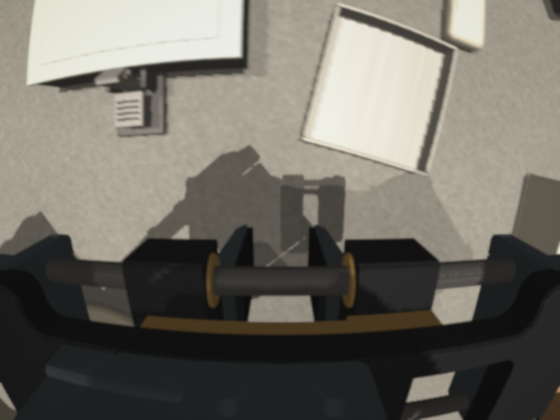

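The wrist picture shows the thumb pad at (129,110), against a predicted (128.5,112), so the caddy pose holds. The tray is at about (380,90).

>>> {"api": "drive_tool", "payload": {"targets": [{"tx": 8.5,"ty": -14.6,"tz": 10,"twist": 0,"hand": -1},{"tx": 8.5,"ty": -14.6,"tz": 10,"twist": 0,"hand": -1},{"tx": 8.5,"ty": -14.6,"tz": 10,"twist": 0,"hand": -1},{"tx": 8.5,"ty": -14.6,"tz": 10,"twist": 0,"hand": -1},{"tx": 8.5,"ty": -14.6,"tz": 10,"twist": 0,"hand": -1},{"tx": 8.5,"ty": -14.6,"tz": 10,"twist": 0,"hand": -1},{"tx": 8.5,"ty": -14.6,"tz": 10,"twist": 0,"hand": -1}]}}

```text
clock: 1.9
eef_pos: [392.0, -81.1, 101.8]
tcp_rot: [0.0, 0.999, 0.053, 0.0]
wrist_force: [0.2, 1.3, 0.3]
opening: 0.007
finger_force: 0.0
```

>>> {"api": "drive_tool", "payload": {"targets": [{"tx": 0,"ty": 0,"tz": 3.0,"twist": 0,"hand": -1},{"tx": 0,"ty": 0,"tz": 4.2,"twist": 0,"hand": -1},{"tx": 0,"ty": 0,"tz": 4.9,"twist": 0,"hand": -1},{"tx": 0,"ty": 0,"tz": 4.9,"twist": 0,"hand": -1},{"tx": 0,"ty": 0,"tz": 4.9,"twist": 0,"hand": -1},{"tx": 0,"ty": 0,"tz": 4.9,"twist": 0,"hand": -1},{"tx": 0,"ty": 0,"tz": 4.9,"twist": 0,"hand": -1},{"tx": 0,"ty": 0,"tz": 4.9,"twist": 0,"hand": -1}]}}

```text
clock: 2.7
eef_pos: [391.3, -81.3, 53.1]
tcp_rot: [0.0, 0.999, 0.053, -0.0]
wrist_force: [-6.4, -4.0, 6.8]
opening: 0.006
finger_force: 3.9
```

```bash
python3 - <<'E'
from h import *
c=cap('scene','s1.png'); print(tool()[0],r.get_obs()['wrist_force'])
E
```

```text
[391.25312863 -81.30441234  53.0731054 ] [-6.12292523 -3.57777769  6.67318005]
```

View pics/s1.png

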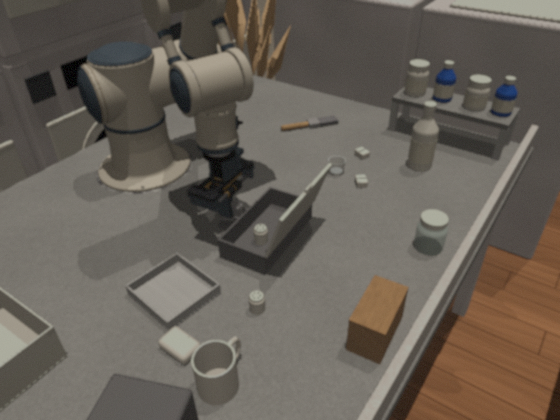

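Lid has sprung open; the spent canister is visible at (261,231) in the caddy, and the fresh one at (257,300).

>>> {"api": "drive_tool", "payload": {"targets": [{"tx": -0.5,"ty": 0,"tz": -5,"twist": 0,"hand": -1},{"tx": -0.5,"ty": 0,"tz": -10,"twist": 0,"hand": 0.4},{"tx": 0,"ty": 0,"tz": -15,"twist": 0,"hand": 0.4},{"tx": 0,"ty": 0,"tz": -19,"twist": 0,"hand": 0.4},{"tx": 0,"ty": 0,"tz": -19,"twist": 0,"hand": 0.4}]}}

```text
clock: 3.25
eef_pos: [394.1, -82.0, 247.9]
tcp_rot: [0.002, 0.999, 0.053, 0.005]
wrist_force: [0.6, -0.9, -1.0]
opening: 0.324
finger_force: 0.0
```

```bash
cat >> h.py <<'E'
def comp(c,u,v,thr,rad=20,amin=12):
    g=c['img'].min(axis=2); m=(g>thr).astype(np.uint8)
    k,l,s,ce=cv2.connectedComponentsWithStats(m,connectivity=4)
    b=[(np.hypot(*(ce[i]-[u,v])),i) for i in range(1,k) if s[i,4]>=amin]
    if not b or min(b)[0]>rad: return None
    i=min(b)[1]; return s[i],ce[i],(l==i).astype(np.uint8)
E
python3 - <<'E'
from h import *
np.set_printoptions(precision=1,suppress=True)
S=cap('scene')
for thr in (110,130):
    q=comp(S,261,228,thr); print(thr,q and (q[0],q[1],onz(S,'scene',*q[1],47)))
c=cap('wrist','w2.png'); print(tool()[0])
if q: print(proj(c,'wrist',onz(S,'scene',*q[1],47)))
E
```

```text
110 (array([254, 224,  13,  11, 100], dtype=int32), array([260.7, 228.1]), array([508.2, -90.2,  47. ]))
130 (array([255, 225,  11,   6,  56], dtype=int32), array([260.2, 227.4]), array([505.7, -88.9,  47. ]))
[392.1 -81.2 243.7]
(np.float64(297.932490341008), np.float64(90.1803284580768))
```

View pics/w2.png

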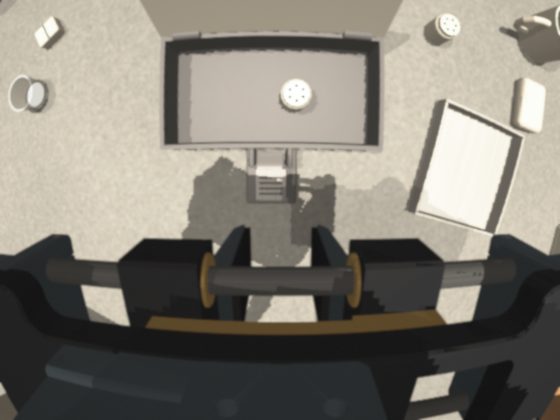

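The wrist view shows the spent canister at (296,95) in the caddy, fresh at (447,27), tray at (470,165), cup at (28,94) and one tablet at (48,32).

```bash
python3 - <<'E'
from h import *
np.set_printoptions(precision=1,suppress=True)
c=cap('wrist')
for nm,u,v,z in [('spent',296,94,47),('fresh',447,27,42),('soap',529,105,25),('tray',468,165,4),('tabB',48,32,20)]:
    for thr in (150,190):
        q=comp(c,u,v,thr,30)
        if q: print(nm,thr,q[0],q[1],onz(c,'wrist',*q[1],z))
for p in [(163,148),(382,148),(163,38),(382,38)]: print('rim',onz(c,'wrist',*p,57)[:2])
for p in [(446,101),(523,134),(494,233),(415,214)]: print('tray',onz(c,'wrist',*p,30)[:2])
print('to spent',shift([506,-88,40]))
E
```

```text
spent 150 [  190    50   176    92 15181] [277.2  95.4] [495.8 -67.1  47. ]
spent 190 [282  77  30  28 653] [296.8  90.4] [503.4 -87.   47. ]
fresh 190 [441  11  21  23 362] [451.4  22.1] [ 622.9 -262.1   42. ]
soap 190 [ 521   76   27   55 1109] [534.1 103.9] [ 557.4 -421.9   25. ]
tray 190 [ 419   97  108  136 7771] [467.9 167.8] [ 447.3 -330.     4. ]
tabB 190 [ 43  15  15  20 186] [49.8 24.3] [597.4 262.   20. ]
rim [430.8  49.3]
rim [ 454.4 -183.2]
rim [551.7  61.9]
rim [ 573.9 -170.6]
tray [ 524.  -267.6]
tray [ 509.3 -400.7]
tray [ 367.1 -380.8]
tray [ 381.1 -248.3]
to spent [11.3  1.9 20.3]
```

>>> {"api": "drive_tool", "payload": {"targets": [{"tx": 5,"ty": 1,"tz": 0,"twist": 0,"hand": 0.4},{"tx": 9,"ty": 1.8,"tz": 3,"twist": 0,"hand": 0.4},{"tx": 11.2,"ty": 1.8,"tz": 7,"twist": 0,"hand": 0.4},{"tx": 11.2,"ty": 1.8,"tz": 11,"twist": 0,"hand": 0.4},{"tx": 11.2,"ty": 1.8,"tz": 14,"twist": 0,"hand": 0.4},{"tx": 11.2,"ty": 1.8,"tz": 14,"twist": 0,"hand": 0.4},{"tx": 11.2,"ty": 1.8,"tz": 14,"twist": 0,"hand": 0.4}], "newtons": 15}}

```text
clock: 4.1
eef_pos: [504.4, -86.4, 102.0]
tcp_rot: [-0.0, 0.999, 0.053, -0.001]
wrist_force: [0.3, -0.1, 0.2]
opening: 0.701
finger_force: 0.0
```

```bash
python3 - <<'E'
from h import *
np.set_printoptions(precision=1,suppress=True)
c=cap('wrist'); print(tool()[0], shift([504.5,-88,33]))
S=cap('scene','s2.png'); 
E
```

```text
[505.2 -86.6 103. ] [-0.1  0.1  7. ]
```

>>> {"api": "drive_tool", "payload": {"targets": [{"tx": 0,"ty": 0.1,"tz": 3.5,"twist": 0,"hand": 0.4},{"tx": 0,"ty": 0.1,"tz": 6,"twist": 0,"hand": 0.4},{"tx": 0,"ty": 0.1,"tz": 7,"twist": 0,"hand": 0.4},{"tx": 0,"ty": 0.1,"tz": 7,"twist": 0,"hand": -1},{"tx": 0,"ty": 0.1,"tz": 7,"twist": 0,"hand": -1},{"tx": 0,"ty": 0.1,"tz": 7,"twist": 0,"hand": -1},{"tx": 0,"ty": 0.1,"tz": 7,"twist": 0,"hand": -1},{"tx": 0,"ty": 0.1,"tz": 7,"twist": 0,"hand": -1}], "newtons": 15}}

```text
clock: 5.0
eef_pos: [505.8, -87.4, 33.2]
tcp_rot: [0.0, 0.999, 0.053, 0.001]
wrist_force: [-1.3, -0.2, 11.4]
opening: 0.369
finger_force: 15.0
```

>>> {"api": "drive_tool", "payload": {"targets": [{"tx": 0,"ty": 0,"tz": -4,"twist": 0,"hand": -1},{"tx": 0,"ty": 0,"tz": -8,"twist": 0,"hand": -1},{"tx": 0,"ty": 0,"tz": -11,"twist": 0,"hand": -1},{"tx": -1,"ty": 4,"tz": -11,"twist": 0,"hand": -1},{"tx": -3,"ty": 8,"tz": -11,"twist": 0,"hand": -1},{"tx": -4.5,"ty": 12.5,"tz": -11,"twist": 0,"hand": -1},{"tx": -6.5,"ty": 17,"tz": -11,"twist": 0,"hand": -1},{"tx": -8.5,"ty": 21,"tz": -11,"twist": 0,"hand": -1}]}}

```text
clock: 5.8
eef_pos: [442.4, -307.3, 142.8]
tcp_rot: [0.0, 0.999, 0.053, 0.0]
wrist_force: [0.9, -0.7, -0.5]
opening: 0.365
finger_force: 15.0
```

>>> {"api": "drive_tool", "payload": {"targets": [{"tx": 0.2,"ty": 2,"tz": 4,"twist": 0,"hand": -1},{"tx": 0.2,"ty": 2,"tz": 8,"twist": 0,"hand": -1},{"tx": 0.2,"ty": 2,"tz": 10.3,"twist": 0,"hand": -1},{"tx": 0.2,"ty": 2,"tz": 11.0,"twist": 0,"hand": -1},{"tx": 0.2,"ty": 2,"tz": 11.0,"twist": 0,"hand": -1},{"tx": 0.2,"ty": 2,"tz": 11.0,"twist": 0,"hand": 0.2},{"tx": 0.2,"ty": 2,"tz": 11.0,"twist": 0,"hand": 0.4},{"tx": 0.2,"ty": 2,"tz": 11.0,"twist": 0,"hand": 0.4}]}}

```text
clock: 6.6
eef_pos: [447.6, -325.0, 33.1]
tcp_rot: [0.0, 0.999, 0.053, 0.0]
wrist_force: [-0.1, 0.1, -1.6]
opening: 0.605
finger_force: 0.0
```

>>> {"api": "drive_tool", "payload": {"targets": [{"tx": 0,"ty": 0,"tz": -4,"twist": 0,"hand": 0.4},{"tx": 0,"ty": 0,"tz": -8,"twist": 0,"hand": 0.4},{"tx": 0,"ty": 0,"tz": -11,"twist": 0,"hand": 0.4},{"tx": 4,"ty": -1,"tz": -11,"twist": 0,"hand": 0.4},{"tx": 8,"ty": -2,"tz": -11,"twist": 0,"hand": 0.4},{"tx": 12,"ty": -3,"tz": -11,"twist": 0,"hand": 0.4},{"tx": 14.5,"ty": -4.4,"tz": -11,"twist": 0,"hand": 0.4},{"tx": 14.5,"ty": -4.4,"tz": -11,"twist": 0,"hand": 0.4}]}}

```text
clock: 7.4
eef_pos: [589.5, -263.5, 142.6]
tcp_rot: [0.0, 0.998, 0.055, 0.001]
wrist_force: [-0.6, 0.4, 0.5]
opening: 0.699
finger_force: 0.0
```

```bash
python3 - <<'E'
from h import *
np.set_printoptions(precision=1,suppress=True)
c=cap('wrist','w3.png'); S=cap('scene','s3.png'); print(tool()[0])
p=proj(c,'wrist',(623,-262,42)); print(p, proj(c,'wrist',(445,-327,46)),proj(S,'scene',(447,-325,46)))
for thr in (190,220):
    q=comp(c,*p,thr,30)
    if q: print(thr,q[0],q[1],onz(c,'wrist',*q[1],42))
for thr in (130,150):
    q=comp(S,*proj(S,'scene',(447,-325,46)),thr,20); print(q and (q[0],q[1],onz(S,'scene',*q[1],46)))
E
```

```text
[ 586.8 -265.2  142.4]
(np.float64(283.1108636326524), np.float64(174.21946384542184)) (np.float64(328.81686876110376), np.float64(364.9562430068006)) (np.float64(172.06131989847984), np.float64(277.38121190707386))
220 [ 264  153   39   38 1000] [283.9 171.8] [ 625.  -262.4   42. ]
(array([165, 265,  34,  35, 399], dtype=int32), array([184.2, 279.3]), array([ 472.7, -314.7,   46. ]))
None
```

View pics/w3.png

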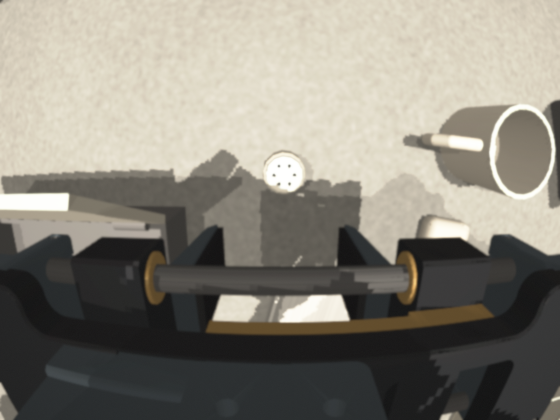

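>>> {"api": "drive_tool", "payload": {"targets": [{"tx": 3,"ty": 3,"tz": 0,"twist": 0,"hand": 0.4},{"tx": 3.7,"ty": 3,"tz": 0,"twist": 0.14,"hand": 0.4},{"tx": 3.7,"ty": 3,"tz": 0,"twist": 0.28,"hand": 0.4},{"tx": 3.7,"ty": 3,"tz": 0,"twist": 0.42,"hand": 0.4},{"tx": 3.7,"ty": 2,"tz": 0,"twist": 0.56,"hand": 0.4},{"tx": 3.7,"ty": 1,"tz": 0,"twist": 0.7,"hand": 0.4},{"tx": 3.7,"ty": 0.1,"tz": 0,"twist": 0.8,"hand": 0.4},{"tx": 3.7,"ty": 0.1,"tz": 3,"twist": 0.8,"hand": 0.4}]}}

```text
clock: 8.3
eef_pos: [624.6, -263.6, 115.9]
tcp_rot: [0.0, 0.94, -0.342, 0.003]
wrist_force: [0.6, 0.0, -0.5]
opening: 0.701
finger_force: 0.0
```

```bash
python3 - <<'E'
from h import *
np.set_printoptions(precision=2,suppress=True)
c=cap('wrist'); print(tool()[0],tool()[1].as_matrix()[:,0],shift([624,-262,30]),r.get_obs()['joint_pos'])
p=proj(c,'wrist',(624,-262,42)); print(p)
q=comp(c,*p,220,40); print(q and (q[0],onz(c,'wrist',*q[1],42)))
E
```

```text
[ 621.54 -262.46  108.86] [ 0.77 -0.64 -0.  ] [ 0.18 -0.2   7.89] [-0.49  0.69  1.34 -0.    1.11  1.78]
(np.float64(278.4153990314971), np.float64(228.73915373256867))
None
```

>>> {"api": "drive_tool", "payload": {"targets": [{"tx": 0.2,"ty": -0.2,"tz": 4,"twist": 0,"hand": 0.4},{"tx": 0.2,"ty": -0.2,"tz": 7,"twist": 0,"hand": 0.4},{"tx": 0.2,"ty": -0.2,"tz": 7.9,"twist": 0,"hand": 0.4},{"tx": 0.2,"ty": -0.2,"tz": 7.9,"twist": 0,"hand": -1},{"tx": 0.2,"ty": -0.2,"tz": 7.9,"twist": 0,"hand": -1},{"tx": 0.2,"ty": -0.2,"tz": 7.9,"twist": 0,"hand": -1},{"tx": 0.2,"ty": -0.2,"tz": 7.9,"twist": 0,"hand": -1},{"tx": 0.2,"ty": -0.2,"tz": 7.9,"twist": 0,"hand": -1}], "newtons": 15}}

```text
clock: 9.15
eef_pos: [627.0, -262.8, 34.7]
tcp_rot: [0.0, 0.941, -0.34, 0.001]
wrist_force: [-1.5, -1.1, 8.0]
opening: 0.364
finger_force: 15.0
```

>>> {"api": "drive_tool", "payload": {"targets": [{"tx": 0,"ty": 0,"tz": -4,"twist": 0,"hand": -1},{"tx": 0,"ty": 0,"tz": -8,"twist": 0,"hand": -1},{"tx": -2,"ty": 2,"tz": -11,"twist": -0.1,"hand": -1},{"tx": -5,"ty": 5,"tz": -12,"twist": -0.24,"hand": -1},{"tx": -8,"ty": 7.5,"tz": -12,"twist": -0.38,"hand": -1},{"tx": -10.5,"ty": 8.3,"tz": -12,"twist": -0.52,"hand": -1},{"tx": -12,"ty": 5.5,"tz": -12,"twist": -0.66,"hand": -1},{"tx": -14.5,"ty": 2.5,"tz": -12,"twist": -0.8,"hand": -1}]}}

```text
clock: 9.95
eef_pos: [499.1, -189.4, 154.1]
tcp_rot: [0.001, 0.998, 0.055, 0.001]
wrist_force: [1.3, 0.3, -0.9]
opening: 0.366
finger_force: 15.0
```

```bash
python3 - <<'E'
from h import *
np.set_printoptions(precision=2,suppress=True)
o=r.get_obs();print(tool()[0],tool()[1].as_matrix()[:,0],shift([504,-121,45]),o['opening'],o['finger_force'])
E
```

```text
[ 499.07 -189.39  154.14] [0.99 0.11 0.  ] [ 1.22 -6.76 10.91] 0.365530478843044 14.997208979912102
```

>>> {"api": "drive_tool", "payload": {"targets": [{"tx": 0.6,"ty": -4,"tz": 0,"twist": 0,"hand": -1},{"tx": 1.2,"ty": -6.8,"tz": 0,"twist": 0,"hand": -1},{"tx": 1.2,"ty": -6.8,"tz": 4,"twist": 0,"hand": -1},{"tx": 1.2,"ty": -6.8,"tz": 8,"twist": 0,"hand": -1},{"tx": 1.2,"ty": -6.8,"tz": 10.2,"twist": 0,"hand": -1},{"tx": 1.2,"ty": -6.8,"tz": 11,"twist": 0,"hand": -1},{"tx": 1.2,"ty": -6.8,"tz": 11.4,"twist": 0,"hand": -1},{"tx": 1.2,"ty": -6.8,"tz": 11.5,"twist": 0,"hand": -1}]}}

```text
clock: 10.75
eef_pos: [503.8, -120.1, 39.2]
tcp_rot: [0.0, 0.999, 0.053, 0.0]
wrist_force: [-4.4, 2.4, 8.4]
opening: 0.362
finger_force: 15.0
```

>>> {"api": "drive_tool", "payload": {"targets": [{"tx": 0,"ty": 0,"tz": 0,"twist": 0,"hand": 0.1},{"tx": 0,"ty": 0,"tz": 0,"twist": 0,"hand": 0.1},{"tx": 0,"ty": 0,"tz": 0,"twist": 0,"hand": 0.1},{"tx": 0,"ty": 0,"tz": -4,"twist": 0,"hand": 0.1},{"tx": 0,"ty": 0,"tz": -9,"twist": 0,"hand": 0.1},{"tx": 0,"ty": -2,"tz": -13,"twist": 0,"hand": 0.1},{"tx": 0,"ty": -6,"tz": -15.5,"twist": 0,"hand": 0.1},{"tx": 0,"ty": -11,"tz": -17,"twist": 0,"hand": 0.3}]}}

```text
clock: 11.55
eef_pos: [493.0, -12.7, 210.5]
tcp_rot: [0.0, 0.999, 0.052, 0.002]
wrist_force: [1.1, 0.6, -0.6]
opening: 0.613
finger_force: 0.0
```

>>> {"api": "drive_tool", "payload": {"targets": [{"tx": 0,"ty": -5,"tz": 0,"twist": 0,"hand": 0.4},{"tx": 0,"ty": -10,"tz": 0,"twist": 0,"hand": 0.4},{"tx": 0,"ty": -15,"tz": 0,"twist": 0,"hand": 0.4},{"tx": 0,"ty": -20,"tz": 0,"twist": 0,"hand": 0.4},{"tx": 0,"ty": -24,"tz": 0,"twist": 0,"hand": 0.4},{"tx": 0,"ty": -24,"tz": 0,"twist": 0,"hand": 0.4}]}}

```text
clock: 12.15
eef_pos: [465.8, 230.0, 208.1]
tcp_rot: [-0.001, 0.998, 0.055, 0.001]
wrist_force: [0.6, -0.3, 0.5]
opening: 0.699
finger_force: 0.0
```

```bash
python3 - <<'E'
from h import *
np.set_printoptions(precision=2,suppress=True)
c=cap('wrist','w4.png'); print(tool()[0])
for n,p in dict(A=(525,409,20),B=(596,264,20)).items():
    u=proj(c,'wrist',p); print(n,u)
    for thr in (200,225,240):
        q=comp(c,*u,thr,25,60)
        if q:
            ct=max(cv2.findContours(q[2],0,1)[0],key=cv2.contourArea)
            W=np.array([onz(c,'wrist',*k,20)[:2] for k in ct[:,0].astype(float)],np.float32)
            print(thr,q[0],onz(c,'wrist',*q[1],20),cv2.minAreaRect(W))
E
```

```text
[466.06 227.84 207.96]
A (np.float64(125.8417200193667), np.float64(126.11143237820383))
200 [108 108  35  42 816] [522.26 409.08  20.  ] ((522.5639038085938, 410.4925537109375), (32.97732925415039, 40.60370635986328), 66.59051513671875)
225 [118 109  25  24 360] [531.67 404.71  20.  ] ((531.6680908203125, 404.9977722167969), (28.357364654541016, 18.271398544311523), 67.01831817626953)
240 [118 110  24  22 323] [531.51 404.6   20.  ] ((531.5469970703125, 404.9255065917969), (26.982589721679688, 17.089078903198242), 66.39002990722656)
B (np.float64(261.5782818785754), np.float64(67.41497622671395))
200 [ 231   41   48   52 1296] [594.67 271.    20.  ] ((596.0436401367188, 271.1621398925781), (51.64421081542969, 49.239078521728516), 12.277909278869629)
225 [249  52  29  30 472] [596.96 262.27  20.  ] ((597.1015014648438, 262.2929992675781), (28.53497314453125, 18.350828170776367), 38.30427932739258)
240 [250  53  27  28 426] [596.93 262.17  20.  ] ((596.9310302734375, 262.1742248535156), (27.37790870666504, 17.33160400390625), 37.86567687988281)
```

View pics/w4.png

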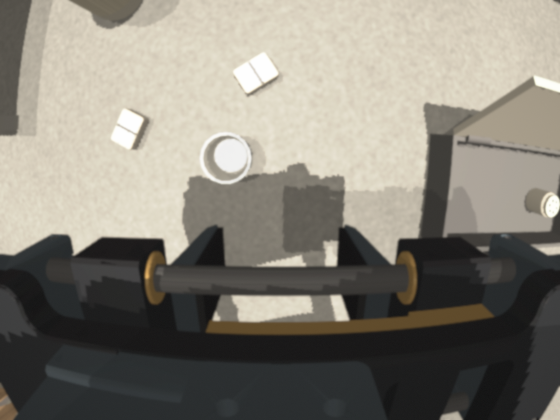

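The picture shows tablets at (256,73) and (128,129), the cup at (226,157) and the fresh canister standing in the caddy at (545,204). Taking the far tablet first.

>>> {"api": "drive_tool", "payload": {"targets": [{"tx": 2,"ty": -4.5,"tz": 0,"twist": 0.14,"hand": 0.3},{"tx": 4,"ty": -9,"tz": 1,"twist": 0.28,"hand": 0.3},{"tx": 6,"ty": -13.5,"tz": 3,"twist": 0.42,"hand": 0.3},{"tx": 7.5,"ty": -17.4,"tz": 6,"twist": 0.516,"hand": 0.3},{"tx": 7.5,"ty": -17.4,"tz": 9,"twist": 0.516,"hand": 0.3},{"tx": 7.5,"ty": -17.4,"tz": 11,"twist": 0.516,"hand": 0.3},{"tx": 7.5,"ty": -17.4,"tz": 11,"twist": 0.516,"hand": 0.3}], "newtons": 7}}

```text
clock: 12.9
eef_pos: [521.6, 404.9, 94.9]
tcp_rot: [0.002, 0.979, -0.203, -0.002]
wrist_force: [0.3, 0.0, -0.9]
opening: 0.652
finger_force: 0.0
```

```bash
python3 - <<'E'
from h import *
np.set_printoptions(precision=2,suppress=True)
c=cap('wrist','w5.png'); t,Q=tool(); print(t,Q.as_matrix()[:,0],shift([522.4,409.5,25]))
print(proj(c,'wrist',(522.4,409.5,20)))
D=cap('side'); q=comp(D,107,335,180,25); print(q and onz(D,'side',*q[1],20))
E
```

```text
[522.49 405.41  96.98] [ 0.92 -0.4  -0.  ] [-0.16 -0.39  7.2 ]
(np.float64(272.9873673842024), np.float64(226.65927699754607))
None
```

View pics/w5.png

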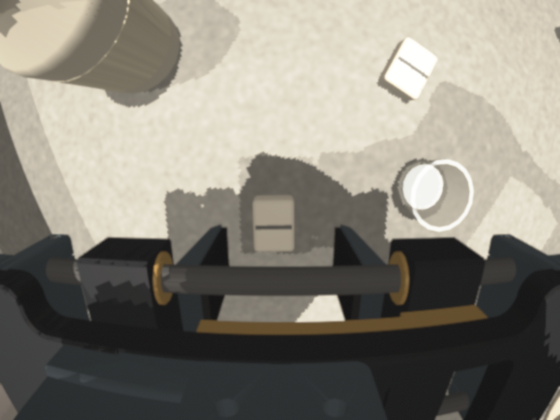

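The tablet sits at (273,223), aligned between the jaws, within about 4 px of the prediction.

>>> {"api": "drive_tool", "payload": {"targets": [{"tx": -0.1,"ty": -0.4,"tz": 3.5,"twist": 0,"hand": 0.3},{"tx": -0.1,"ty": -0.4,"tz": 6,"twist": 0,"hand": 0.3},{"tx": -0.1,"ty": -0.4,"tz": 7.1,"twist": 0,"hand": 0.3},{"tx": -0.1,"ty": -0.4,"tz": 7.1,"twist": 0,"hand": -0.2},{"tx": -0.1,"ty": -0.4,"tz": 7.1,"twist": 0,"hand": -0.5},{"tx": -0.1,"ty": -0.4,"tz": 7.1,"twist": 0,"hand": -0.5},{"tx": -0.1,"ty": -0.4,"tz": 7.1,"twist": 0,"hand": -0.5},{"tx": -0.1,"ty": -0.4,"tz": 7.1,"twist": 0,"hand": -0.5}], "newtons": 7}}

```text
clock: 13.8
eef_pos: [523.8, 411.2, 28.0]
tcp_rot: [-0.001, 0.979, -0.203, 0.001]
wrist_force: [0.3, -0.9, 9.2]
opening: 0.329
finger_force: 7.0
```

>>> {"api": "drive_tool", "payload": {"targets": [{"tx": 0,"ty": 0,"tz": -3,"twist": 0,"hand": -0.5},{"tx": 0,"ty": 0,"tz": -7,"twist": 0,"hand": -0.5},{"tx": 0.5,"ty": 2,"tz": -11,"twist": 0,"hand": -0.5},{"tx": 2,"ty": 6,"tz": -12,"twist": -0.1,"hand": -0.5},{"tx": 3.5,"ty": 10.5,"tz": -12,"twist": -0.22,"hand": -0.5},{"tx": 5,"ty": 15,"tz": -12,"twist": -0.34,"hand": -0.5},{"tx": 6.5,"ty": 19.5,"tz": -12,"twist": -0.46,"hand": -0.5},{"tx": 8,"ty": 24,"tz": -12,"twist": -0.516,"hand": -0.5}]}}

```text
clock: 14.6
eef_pos: [500.8, 157.3, 147.4]
tcp_rot: [-0.0, 0.998, 0.056, 0.001]
wrist_force: [1.1, 0.1, -0.6]
opening: 0.327
finger_force: 7.0
```

```bash
python3 - <<'E'
from h import *
np.set_printoptions(precision=2,suppress=True)
o=r.get_obs();t,Q=tool(); print(t,Q.as_matrix()[:,0],shift([497,-1,34]),o['opening'],o['finger_force'])
E
```

```text
[500.81 157.29 147.35] [0.99 0.11 0.  ] [-2.16 15.69 11.33] 0.3267348561006112 7.0002128183841705
```

>>> {"api": "drive_tool", "payload": {"targets": [{"tx": -0.5,"ty": 4.5,"tz": 0,"twist": 0,"hand": -0.5},{"tx": -1.2,"ty": 9,"tz": 0,"twist": 0,"hand": -0.5},{"tx": -1.8,"ty": 13,"tz": 0,"twist": 0,"hand": -0.5},{"tx": -2.1,"ty": 15.7,"tz": 1,"twist": 0,"hand": -0.5},{"tx": -2.1,"ty": 15.7,"tz": 4,"twist": 0,"hand": -0.5},{"tx": -2.1,"ty": 15.7,"tz": 7.5,"twist": 0,"hand": -0.5},{"tx": -2.1,"ty": 15.7,"tz": 10,"twist": 0,"hand": -0.5},{"tx": -2.1,"ty": 15.7,"tz": 10.8,"twist": 0,"hand": -0.5}]}}

```text
clock: 15.4
eef_pos: [496.1, 0.5, 37.1]
tcp_rot: [-0.0, 0.999, 0.053, -0.001]
wrist_force: [0.1, 0.5, -0.3]
opening: 0.327
finger_force: 7.0
```

>>> {"api": "drive_tool", "payload": {"targets": [{"tx": 0,"ty": 0,"tz": 0.4,"twist": 0,"hand": -0.5},{"tx": 0,"ty": 0,"tz": 0.6,"twist": 0,"hand": -0.5},{"tx": 0,"ty": 0,"tz": 0.6,"twist": 0,"hand": -0.15},{"tx": 0,"ty": 0,"tz": 0.6,"twist": 0,"hand": 0},{"tx": 0,"ty": 0,"tz": 0.6,"twist": 0,"hand": 0},{"tx": 0,"ty": 0,"tz": -3,"twist": 0,"hand": 0},{"tx": 0,"ty": 0,"tz": -7,"twist": 0,"hand": 0},{"tx": 0,"ty": 0,"tz": -11,"twist": 0,"hand": 0}]}}

```text
clock: 16.2
eef_pos: [496.6, 0.6, 150.3]
tcp_rot: [-0.0, 0.999, 0.053, -0.0]
wrist_force: [0.7, -0.3, -0.5]
opening: 0.501
finger_force: 0.0
```

>>> {"api": "drive_tool", "payload": {"targets": [{"tx": 0,"ty": -3,"tz": -3,"twist": 0,"hand": 0.1},{"tx": 0,"ty": -7,"tz": -4,"twist": 0,"hand": 0.2},{"tx": 1,"ty": -11.5,"tz": -4,"twist": -0.1,"hand": 0.3},{"tx": 2,"ty": -16,"tz": -4,"twist": -0.24,"hand": 0.4},{"tx": 3.5,"ty": -20,"tz": -4,"twist": -0.38,"hand": 0.4},{"tx": 4.6,"ty": -21.1,"tz": -3,"twist": -0.52,"hand": 0.4},{"tx": 4.6,"ty": -21.1,"tz": -3,"twist": -0.555,"hand": 0.4},{"tx": 4.6,"ty": -21.1,"tz": -3,"twist": -0.555,"hand": 0.4}]}}

```text
clock: 17.0
eef_pos: [520.0, 215.7, 178.7]
tcp_rot: [0.0, 0.946, 0.326, -0.0]
wrist_force: [0.2, -0.5, -0.6]
opening: 0.7
finger_force: 0.0
```

```bash
python3 - <<'E'
from h import *
np.set_printoptions(precision=2,suppress=True)
c=cap('wrist','w6.png'); t,Q=tool(); print(t,Q.as_matrix()[:,0],shift([591,270,90]))
u=proj(c,'wrist',(591,270,20)); print(u)
for thr in (200,225):
    q=comp(c,*u,thr,30,60)
    if q:
        ct=max(cv2.findContours(q[2],0,1)[0],key=cv2.contourArea)
        W=np.array([onz(c,'wrist',*k,20)[:2] for k in ct[:,0].astype(float)],np.float32)
        print(thr,q[0],q[1],onz(c,'wrist',*q[1],20),cv2.minAreaRect(W))
E
```

```text
[520.03 215.29 178.86] [ 0.79  0.61 -0.  ] [8.96 0.04 8.89]
(np.float64(282.04844409834215), np.float64(106.68881958503881))
200 [ 261   91   42   31 1214] [281.51 106.21] [591.05 270.67  20.  ] ((591.284912109375, 270.86029052734375), (28.621461868286133, 38.31328582763672), 37.947322845458984)
225 [283  92  20  30 560] [292.3  106.29] [597.21 262.73  20.  ] ((597.215087890625, 262.4914245605469), (27.6632080078125, 17.71390151977539), 37.9755744934082)
```

View pics/w6.png

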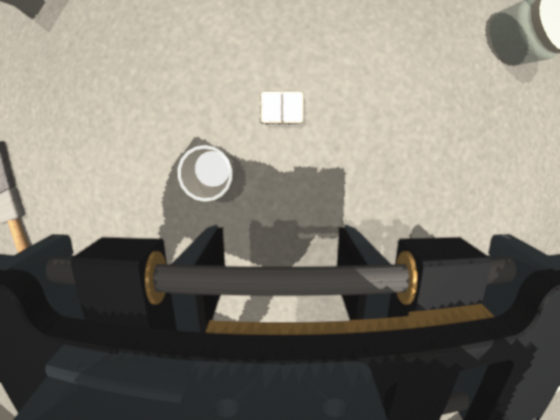

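Tablet B lies square to the jaws at (282,107), which gives (591,271). The cup is at (206,173), well clear.

>>> {"api": "drive_tool", "payload": {"targets": [{"tx": 4.5,"ty": 0,"tz": 2,"twist": 0,"hand": 0.4},{"tx": 9,"ty": 0,"tz": 4,"twist": 0,"hand": 0.4},{"tx": 9,"ty": 0,"tz": 8,"twist": 0,"hand": 0.4},{"tx": 9,"ty": 0,"tz": 12,"twist": 0,"hand": 0.4},{"tx": 9,"ty": 0,"tz": 14.3,"twist": 0,"hand": 0.4},{"tx": 9,"ty": 0,"tz": 15.2,"twist": 0,"hand": 0.4},{"tx": 9,"ty": 0,"tz": 15.2,"twist": 0,"hand": 0.1},{"tx": 9,"ty": 0,"tz": 15.2,"twist": 0,"hand": -0.3}], "newtons": 7}}

```text
clock: 17.85
eef_pos: [592.0, 270.6, 28.2]
tcp_rot: [-0.0, 0.946, 0.324, 0.001]
wrist_force: [0.7, -0.9, 0.1]
opening: 0.554
finger_force: 0.0
```

>>> {"api": "drive_tool", "payload": {"targets": [{"tx": 0,"ty": 0,"tz": 0,"twist": 0,"hand": -0.4},{"tx": 0,"ty": 0,"tz": 0,"twist": 0,"hand": -0.4},{"tx": 0,"ty": 0,"tz": 0,"twist": 0,"hand": -0.4},{"tx": 0,"ty": 0,"tz": 0,"twist": 0,"hand": -0.4}], "newtons": 7}}

```text
clock: 18.25
eef_pos: [592.1, 270.8, 28.3]
tcp_rot: [0.0, 0.946, 0.325, 0.001]
wrist_force: [-0.9, -0.6, 8.9]
opening: 0.442
finger_force: 7.0
```

>>> {"api": "drive_tool", "payload": {"targets": [{"tx": 0,"ty": 0,"tz": -3,"twist": 0,"hand": -0.4},{"tx": -0.5,"ty": 0,"tz": -7.5,"twist": 0,"hand": -0.4},{"tx": -3,"ty": -0.3,"tz": -11,"twist": 0.1,"hand": -0.4},{"tx": -7,"ty": -0.8,"tz": -12.5,"twist": 0.2,"hand": -0.4},{"tx": -10.7,"ty": -1.2,"tz": -12.5,"twist": 0.32,"hand": -0.4},{"tx": -13.5,"ty": 2.5,"tz": -12.5,"twist": 0.44,"hand": -0.4},{"tx": -16.5,"ty": 6.2,"tz": -12.5,"twist": 0.555,"hand": -0.4},{"tx": -19.5,"ty": 10.2,"tz": -12.5,"twist": 0.555,"hand": -0.4}]}}

```text
clock: 19.05
eef_pos: [499.8, 69.0, 152.7]
tcp_rot: [0.0, 0.999, 0.052, 0.001]
wrist_force: [1.8, -0.2, -0.8]
opening: 0.438
finger_force: 7.0
```

```bash
python3 - <<'E'
from h import *
np.set_printoptions(precision=2,suppress=True)
o=r.get_obs();t,Q=tool(); print(t,Q.as_matrix()[:,0],shift([502.5,-55.5,34]),o['opening'],o['finger_force'])
E
```

```text
[499.82  69.04 152.74] [0.99 0.1  0.  ] [-1.04 12.41 11.87] 0.4384042469826581 7.002231404185295
```

>>> {"api": "drive_tool", "payload": {"targets": [{"tx": -0.4,"ty": 4.5,"tz": 0,"twist": 0,"hand": -0.4},{"tx": -0.8,"ty": 9,"tz": 0,"twist": 0,"hand": -0.4},{"tx": -1.0,"ty": 12.8,"tz": 0.5,"twist": 0,"hand": -0.4},{"tx": -1.0,"ty": 12.8,"tz": 4,"twist": 0,"hand": -0.4},{"tx": -1.0,"ty": 12.8,"tz": 8,"twist": 0,"hand": -0.4},{"tx": -1.0,"ty": 12.8,"tz": 10.5,"twist": 0,"hand": -0.4},{"tx": -1.0,"ty": 12.8,"tz": 11.5,"twist": 0,"hand": -0.4},{"tx": -1.0,"ty": 12.8,"tz": 11.9,"twist": 0,"hand": -0.4}]}}

```text
clock: 19.85
eef_pos: [503.6, -58.0, 32.6]
tcp_rot: [-0.0, 0.999, 0.053, -0.0]
wrist_force: [-3.1, 1.8, 9.5]
opening: 0.439
finger_force: 7.0
```

>>> {"api": "drive_tool", "payload": {"targets": [{"tx": 0,"ty": 0,"tz": 0.2,"twist": 0,"hand": -0.4},{"tx": 0,"ty": 0,"tz": 0.2,"twist": 0,"hand": 0.05},{"tx": 0,"ty": 0,"tz": 0.2,"twist": 0,"hand": 0.05},{"tx": 0,"ty": 0,"tz": 0.2,"twist": 0,"hand": 0.05},{"tx": 0,"ty": 0,"tz": -3,"twist": 0,"hand": 0.05},{"tx": 0,"ty": 0,"tz": -7,"twist": 0,"hand": 0.05},{"tx": -4,"ty": 0,"tz": -11,"twist": 0,"hand": 0.05},{"tx": -8,"ty": 0,"tz": -15,"twist": 0,"hand": 0.05}]}}

```text
clock: 20.65
eef_pos: [433.0, -65.7, 174.9]
tcp_rot: [0.0, 0.999, 0.054, 0.001]
wrist_force: [0.2, -0.2, 1.0]
opening: 0.529
finger_force: 0.0
```

>>> {"api": "drive_tool", "payload": {"targets": [{"tx": -3,"ty": 0,"tz": -4,"twist": 0,"hand": 0.05},{"tx": -3,"ty": 0,"tz": -6,"twist": 0,"hand": -1},{"tx": -3,"ty": 0,"tz": -6,"twist": 0,"hand": -1}]}}

```text
clock: 20.95
eef_pos: [404.5, -69.3, 236.5]
tcp_rot: [0.001, 0.999, 0.053, 0.003]
wrist_force: [0.3, -1.0, -0.2]
opening: 0.38
finger_force: 0.0
```

```bash
python3 - <<'E'
from h import *
c=cap('wrist','w7.png'); S=cap('scene','s7.png'); D=cap('side','d7.png'); t,Q=tool(); print(t,Q.as_matrix()[:,0])
W=np.hstack([S['img'],D['img']])[:,:,::-1]; cv2.imwrite('pics/sd7.png',cv2.resize(W,(800,300),interpolation=cv2.INTER_AREA))
E
```

```text
[403.64773478 -68.78308861 233.13708963] [9.94295426e-01 1.06661149e-01 7.46518358e-05]
```

View pics/w7.png

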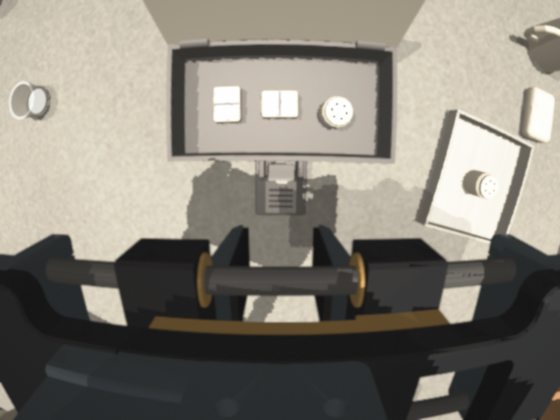

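View pics/sd7.png

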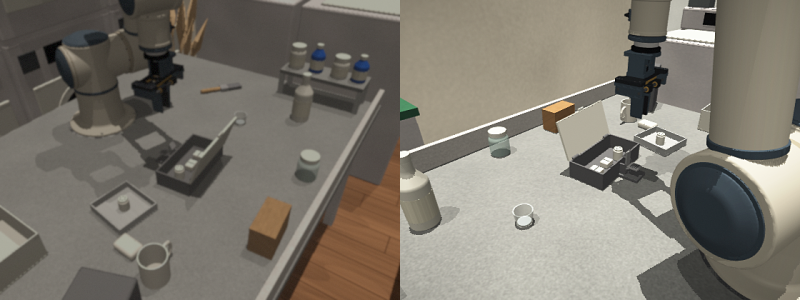

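The caddy holds both tablets and the fresh canister, and the spent one stands in the tray. No other tablets are in sight. Next, over and behind the open lid.

>>> {"api": "drive_tool", "payload": {"targets": [{"tx": 2,"ty": 0.2,"tz": -2.5,"twist": 0,"hand": -1},{"tx": 6,"ty": 0.2,"tz": -2.5,"twist": 0,"hand": -1},{"tx": 10.5,"ty": 0.2,"tz": -2.5,"twist": 0,"hand": -1},{"tx": 15,"ty": 0.2,"tz": -2.5,"twist": 0,"hand": -1},{"tx": 19.5,"ty": 0.2,"tz": -2.5,"twist": 0,"hand": -1},{"tx": 24,"ty": 0.2,"tz": -2.5,"twist": 0,"hand": -1},{"tx": 26,"ty": 0.2,"tz": -2.5,"twist": 0,"hand": -1},{"tx": 26,"ty": 0.2,"tz": -2.5,"twist": 0,"hand": -1}]}}

```text
clock: 21.9
eef_pos: [664.4, -42.4, 255.5]
tcp_rot: [-0.0, 0.999, 0.054, -0.001]
wrist_force: [-0.3, 0.1, -0.8]
opening: 0.003
finger_force: 0.0
```

```bash
cat >> h.py <<'E'
def loc():
    t,Q=tool(); c,s=np.cos(.106),np.sin(.106); d=t[:2]-[503,-60.5]
    return np.round([c*d[0]+s*d[1],-s*d[0]+c*d[1],t[2]],1), Q.as_matrix()[:,0].round(3), r.get_obs()['wrist_force'].round(1)
E
python3 -c "
from h import *
print(loc())"
```

```text
(array([162.4,   0.9, 255.5]), array([ 0.994,  0.108, -0.002]), array([-0.3,  0.1, -0.8]))
```

>>> {"api": "drive_tool", "payload": {"targets": [{"tx": 0,"ty": 0.1,"tz": 4,"twist": 0,"hand": -1},{"tx": 0,"ty": 0.1,"tz": 7.6,"twist": 0,"hand": -1},{"tx": -2.2,"ty": 0.1,"tz": 7.6,"twist": 0,"hand": -1},{"tx": -4.2,"ty": 0.1,"tz": 7.3,"twist": 0,"hand": -1},{"tx": -6.0,"ty": 0.1,"tz": 6.9,"twist": 0,"hand": -1},{"tx": -7.7,"ty": 0.1,"tz": 6.5,"twist": 0,"hand": -1},{"tx": -9.2,"ty": 0.1,"tz": 6.5,"twist": 0,"hand": -1},{"tx": -10.6,"ty": 0.1,"tz": 6.7,"twist": 0,"hand": -1}]}}

```text
clock: 22.7
eef_pos: [555.6, -55.3, 190.7]
tcp_rot: [-0.0, 0.999, 0.053, -0.001]
wrist_force: [0.6, 0.4, -0.3]
opening: 0.004
finger_force: 0.4
```

```bash
python3 -c "
from h import *
print(loc()); S=cap('scene'); D=cap('side')
W=np.hstack([S['img'][120:330,130:410],D['img'][60:270,180:460]])[:,:,::-1]; cv2.imwrite('pics/lid.png',W)"
```

```text
(array([ 52.8,  -0.4, 190.7]), array([ 0.994,  0.107, -0.001]), array([ 0.6,  0.4, -0.3]))
```

View pics/lid.png

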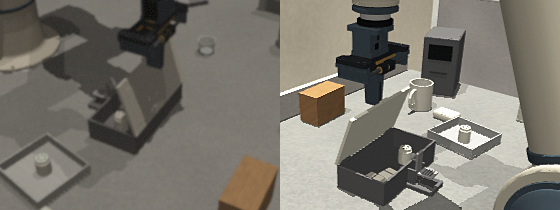

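In the picture the lid has come past upright and is tilting forward ahead of the fingers.

>>> {"api": "drive_tool", "payload": {"targets": [{"tx": -1.3,"ty": 0,"tz": 0.8,"twist": 0,"hand": -1},{"tx": -2.8,"ty": 0,"tz": 1.5,"twist": 0,"hand": -1},{"tx": -4.1,"ty": 0,"tz": 2.4,"twist": 0,"hand": -1},{"tx": -5.4,"ty": 0,"tz": 3.5,"twist": 0,"hand": -1},{"tx": -6.4,"ty": 0,"tz": 4.8,"twist": 0,"hand": -1},{"tx": -7.3,"ty": 0,"tz": 6.2,"twist": 0,"hand": -1},{"tx": -7.8,"ty": 0,"tz": 7.3,"twist": 0,"hand": -1},{"tx": -8.1,"ty": 0,"tz": 8.2,"twist": 0,"hand": -1}]}}

```text
clock: 23.6
eef_pos: [476.3, -64.0, 108.4]
tcp_rot: [-0.0, 0.999, 0.053, -0.0]
wrist_force: [0.7, 1.1, 0.6]
opening: 0.004
finger_force: 0.5
```

```bash
python3 -c "
from h import *
print(loc())"
```

```text
(array([-26.9,  -0.6, 108.4]), array([ 0.994,  0.107, -0.001]), array([0.7, 1.1, 0.6]))
```

>>> {"api": "drive_tool", "payload": {"targets": [{"tx": -0.4,"ty": 0,"tz": 0.6,"twist": 0,"hand": -1},{"tx": -0.7,"ty": 0,"tz": 1.1,"twist": 0,"hand": -1},{"tx": -0.8,"ty": 0,"tz": 1.5,"twist": 0,"hand": -1},{"tx": -0.8,"ty": 0,"tz": 1.8,"twist": 0,"hand": -1},{"tx": -0.8,"ty": 0,"tz": 2.1,"twist": 0,"hand": -1},{"tx": -0.8,"ty": 0,"tz": 2.3,"twist": 0,"hand": -1},{"tx": -0.8,"ty": 0,"tz": 2.3,"twist": 0,"hand": -1}]}}

```text
clock: 24.3
eef_pos: [468.5, -64.9, 86.9]
tcp_rot: [0.0, 0.999, 0.053, 0.0]
wrist_force: [-4.4, 0.1, 19.6]
opening: 0.006
finger_force: 10.1
```

```bash
python3 -c "
from h import *
print(loc()); cap('side')"
```

```text
(array([-34.8,  -0.7,  86.9]), array([0.994, 0.107, 0.   ]), array([-4.4,  0.1, 19.6]))
```

>>> {"api": "drive_tool", "payload": {"targets": [{"tx": 0,"ty": 0,"tz": 0.1,"twist": 0,"hand": -1},{"tx": 0,"ty": 0,"tz": 0.1,"twist": 0,"hand": -1},{"tx": 0,"ty": 0,"tz": -1,"twist": 0,"hand": -1},{"tx": 0,"ty": 0,"tz": -4,"twist": 0,"hand": -1},{"tx": 0,"ty": 0,"tz": -8,"twist": 0,"hand": -1},{"tx": 0,"ty": 0,"tz": -12,"twist": 0,"hand": -1},{"tx": -1,"ty": 0,"tz": -17,"twist": 0,"hand": -1},{"tx": -3,"ty": 0,"tz": -20,"twist": 0,"hand": -1}]}}

```text
clock: 25.15
eef_pos: [439.5, -68.2, 289.4]
tcp_rot: [0.001, 0.999, 0.054, 0.001]
wrist_force: [0.1, -0.4, 0.0]
opening: 0.009
finger_force: 0.0
```

>>> {"api": "drive_tool", "payload": {"targets": [{"tx": 0,"ty": 0,"tz": 0,"twist": 0,"hand": -1},{"tx": 0,"ty": 0,"tz": 0,"twist": 0,"hand": -1},{"tx": 0,"ty": 0,"tz": 0,"twist": 0,"hand": -1},{"tx": 0,"ty": 0,"tz": 0,"twist": 0,"hand": -1},{"tx": 0,"ty": 0,"tz": 0,"twist": 0,"hand": -1}]}}

```text
clock: 25.65
eef_pos: [438.7, -68.0, 285.5]
tcp_rot: [-0.0, 0.999, 0.053, -0.001]
wrist_force: [1.0, -0.1, -0.1]
opening: 0.007
finger_force: 0.0
```

```bash
python3 -c "
from h import *
print(loc()); S=cap('scene'); D=cap('side')
W=np.hstack([S['img'],D['img']])[:,:,::-1]; cv2.imwrite('pics/end.png',cv2.resize(W,(800,300),interpolation=cv2.INTER_AREA))"
```

```text
(array([-64.8,  -0.6, 285.5]), array([ 0.994,  0.107, -0.002]), array([ 1. , -0.1, -0.1]))
```

View pics/end.png

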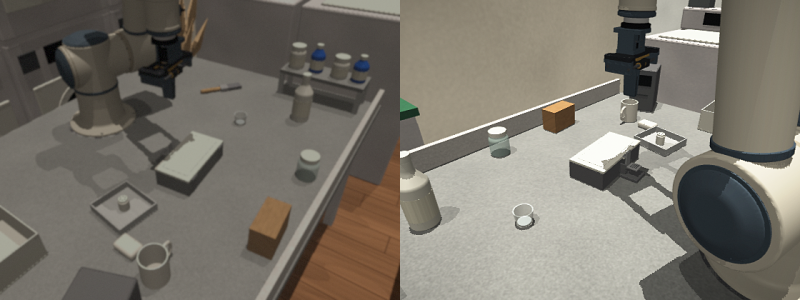

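The lid has stayed shut half a second after release, the spent canister stands in the tray at (123,203), the cup and soap are where they were, and the arm is clear. Handing in.

```bash
python3 -c "
from rig import r
print(r.finish_job())"
```

```text
the job is handed in; nothing more can be done
None
```

The job is done and handed in at about 26 s: the fresh canister and both tablets found are in the caddy with its lid snapped shut, the spent canister is in the waste tray, and the cup and soap were left where they lay.

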